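# Clamp a towel pole into its bracket with a U-bolt

## Task

A towel rail is being put together on the dining table: take the loose steel U-bolt out of its wooden rest by its tab and fit it at the free end of the rail, astride the black pole with both legs through the two holes of the empty white bracket, which sits a few millimetres off its mark along the pole, so look or feel for the holes. Push it fully home by feel until its bend presses the pole firmly onto its rubber seat (about 12 N on the pole), never forcing it (no more than 20 N on the pole, 30 N on the brackets), then let go and leave it seated upright. Leave the bottle, mug, screwdriver and carton alone.

Things in the scene. Friction and masses are not known exactly. Their poses are not given: they have to be found in the camera images.
- clip_grip (a point): Middle of the handle tab of the loose U-bolt (bright steel, upside-down U, 52 x 10 x 117 mm, about 0.16 kg), 103 mm above its leg tips. x from leg to leg, y across the U's plane, z up. Tab: 30 mm along x, 10 mm thick along y (pinch it so), from 83 to 117 mm above the tips. It starts standing loosely, tips down, in the rest. A half turn about z makes no difference.
- clip_crown (a point): Middle of the underside of the loose U-bolt's bend, 25 mm below clip_grip, 78 mm above the leg tips, same axes. Round bar 8 mm thick; the inside of the bend is a half circle of 18 mm radius.
- clip_tips (a point): Midway between the two flat-cut leg tips of the loose U-bolt, same axes; the legs are straight, 8 mm thick, centred at x = +22 and -22 mm, 36 mm apart inside: 4 mm of play either side of the 28 mm pole.
- pole_top (a point): On top of the black pole over the mark of the empty bracket; the underside of the bend must end up on it, give or take the bracket's offset along y. x across the pole, y along it, z up. The plate's top is 40 mm below, so the tips reach it when the bend is still 38 mm above the pole. The pole lies on rubber: it gives after the first 3 N, then 8 N per mm, to a hard stop at 4 mm, and comes up again when let go.
- hole_mid (a point): The mark of the empty bracket: midway between its two holes, on its plate's top, 40 mm below pole_top, same axes. The bracket itself is screwed tight up to 3 mm off this along y (not measured), 0 along x. Plate 70 (x) x 44 (y) x 20 mm, 62 mm above the table; square holes at x = +22 and -22 mm, 10.6 (x) x 10.3 (y) mm, through, 24 mm free below.
- catch_mid (a point): Midway between two hidden spring ball catches, 5 mm under the plate, one at each hole (with the bracket on its mark; 25 mm below hole_mid). From about 17 mm before the end of travel on they rub on the legs: about 3 to 9 N in all to push through, varying from start to start. They keep the U-bolt where it is left.
- rail: Towel rail: light wood board 110 (x) x 320 (y) x 18 mm, fixed to the table, with two white brackets 85 mm either side of its middle along y and the black pole lying in both. Origin: centre of the underside. The bracket at y = -85 mm is empty: fit this one. The one at y = +85 mm has an identical U-bolt already fitted, its tab reaching 141 mm above the table.
- rest: Wooden block 90 (x) x 50 (y) x 45 mm, fixed to the table, with two holes 12 mm wide and 30 mm deep, 44 mm apart along x, in which the loose U-bolt stands. Origin: centre of its underside.
- pole: The black pole of the rail, 28 mm thick, 354 mm long with its end caps. Origin: middle of its axis, 88 mm above the table; y along the pole.
- bottle_mid (a point): Bystander: closed orange bottle, 72 mm across, 230 mm tall, standing; this point is on its axis, 115 mm up.
- mug_mid (a point): Bystander: white mug, 80 mm across, 95 mm tall, with a handle; this point is on its axis, 48 mm up.
- screwdriver_grip (a point): Bystander: screwdriver lying on the table; this point is on its handle.
- carton_mid (a point): Bystander: small cardboard box 70 x 100 x 35 mm; this point is at its centre.
Mind the look-alikes: they are no part of the job. Leave any blue or red look-alike of the rest alone.

How it is judged:
On the way, in this order (a step that is already met when the one before it is completed fails the run):
1. the U-bolt is lifted clear of the rest (z of clip_crown in the frame of rest above 0.12 m), for 0.1 s.
2. both legs are in the holes of the empty bracket, astride the pole (bend within 26 mm above the pole) (horizontal distance between clip_crown and pole_top below 0.012 m and angle between the x axis of clip_grip and the x axis of pole_top, either way round below 0.12 rad and angle between the z axis of clip_grip and the z axis of pole_top, either way round below 0.17 rad and z of clip_crown in the frame of pole_top below 0.026 m), for 0.1 s.
3. the bend is pressed on the pole with more than 8 N for 0.2 s (horizontal distance between clip_crown and pole_top below 0.012 m and angle between the x axis of clip_grip and the x axis of pole_top, either way round below 0.12 rad and angle between the z axis of clip_grip and the z axis of pole_top, either way round below 0.17 rad and contact force between clip and pole above 8 N), for 0.2 s.
At the end, for the whole second after the job is handed in: The U-bolt, released and at rest, sits in the empty bracket with the underside of its bend on the pole (within 3 mm in height, 12 mm sideways), upright within 0.17 rad and square across the pole within 0.12 rad (horizontal distance between clip_crown and pole_top below 0.012 m and angle between the x axis of clip_grip and the x axis of pole_top, either way round below 0.12 rad and angle between the z axis of clip_grip and the z axis of pole_top, either way round below 0.17 rad and z of clip_crown in the frame of pole_top between -0.003 and 0.003 m and linear speed of clip below 0.01 m/s and contact force between clip and the fingers below 0.1 N); the robot touches nothing.
It fails at once if the U-bolt presses on the pole with more than 23 N (contact force between clip and pole above 23 N).
It fails at once if the U-bolt presses on the rail (board, brackets and pole together) with more than 40 N (contact force between clip and rail above 40 N).
It fails at once if the robot presses on the rail with more than 15 N (contact force between any of the fingers, the arm and rail above 15 N).
It fails at once if the bottle, mug, screwdriver or carton is moved by more than 20 mm (distance of any of bottle_mid, mug_mid, screwdriver_grip, carton_mid from where it was at the start of the episode above 0.02 m).
It also fails if it takes over 72 s, if anything falls off the work surface, if the arm or the gripper's body presses on something with over 40 N, if the wrist force passes 120 N, or if a joint passes its speed limit or range.

## Robot

A 7-joint arm with a two-finger parallel gripper is mounted at the origin on the work surface. World frame = base frame: x ahead of the robot, y to its left, z up, the work surface at z = 0. Lengths are in m, angles in rad, forces in N, time in s.
With the tool pointing down it reaches from about 0.4 to 0.875 m from the base axis. Payload 19.3 kg.
Tool frame: the origin (TCP) lies midway between the tips of the shut fingers; the grasp point (between the pads) lies 19 mm behind it (bot.tcp_to_grasp is the distance from the TCP to the grasp point, in m); z points along the fingers, y is the direction in which the jaws open and shut (so a half turn about z gives the same grasp; the last joint's range is limited). The gripper opens to 85 mm and grips with 20 to 120 N. Pads are 22 mm wide; open, the fingers measure 114 mm over their backs; the gripper's body (76 mm by 85 mm) begins 54 mm behind the grasp point. The pads swing forward as they close: fully open they stand 13 mm farther back than shut.
Start: joints at [-1.241, 0.521, -0.036, 1.599, 0.021, 1.021, -0.113], TCP at [0.243, 0.576, 0.231] pointing down, gripper open.
Joint ranges: [-2.91, 2.91], [-0.3, 2.13], [-1.5, 1.42], [0.17, 2.43], [-1.26, 4.41], [0.16, 1.93], [-2.52, 2.52]. Speed limits (rad/s): [1.89, 1.89, 2.39, 2.39, 3.01, 3.01, 3.01].

## Interface

Orientations are given as [roll, pitch, yaw] about the fixed x, y, z axes, in that order (R = Rz(yaw) Ry(pitch) Rx(roll)).
In Python, from workcell import bot gives the robot as it stands. The module is installed in compiled form; this text tells all that it offers.
- The arm moves only by the tool drive_tool, never from a script. Its argument "series" is a list of rows, each a list of 5 numbers: the opening in per cent of the stroke, from 0 (shut) to 100 (fully open), then the shift along the world's x, y, z in m, then the turn about the world's z in rad. A call has 1 to 12 rows; each row shifts and turns the pose as measured when the row begins; what a row does not reach is not made up. A row lasts 1/10 s, in which the tool goes at most 50 mm and 8.59 degrees, less where a joint would pass 70% of its speed; a pose out of reach is approached as far as the arm can. A call with a gripper value outside its range is refused whole. The fingers move at their own pace and stop on an object; "newtons" is the grip in N (left out, the last holds). Time passes only in rows, so rows that do not move let the fingers close. It gives the time, the measured TCP pose, the force and the opening at its end, in the units of the state.
- bot.observe(): the state, without advancing time (a new reading comes with each control period).
- bot.grab_frame(name): name is "scene" or "top" or "wrist"; returns the picture (420x560x3 uint8, red, green, blue); there is no depth.
- bot.camera_info(name): a dict with "fx", "fy", "cx", "cy" (pixels), "cam_to_world" (4x4, takes a point from camera to world coordinates). Camera axes: x right, y down, z forward; pixel columns grow to the right and rows downward; lengths in m; the calibration is good to about 2 mm. A picture is of the moment at which its call begins: read the wrist's pose just before it. camera_info takes no time and is no camera call; for the wrist camera it gives the pose at the moment of the call.
- bot.job_done(): hands the job in, once; it reports no verdict.
Trained networks look in the newest picture that a camera, given by its name, has taken for a name from the list of things; names that differ only in an ending like _2 or _b are one class to them, and where a whole thing is asked for, a point or a joint stands for the part that bears it (a point fixed in the world has none). Each returns a list of dicts, best first, with "conf" (0 to 1); they miss things now and then, are a little off and sometimes report something else, mostly with a low value. They report only what shows in the picture. A call takes as long as a camera call. They do not tell look-alikes from the thing itself.
- bot.masks_of(camera, target): "mask" (420x560 bool, what is visible of it) and "point" ([column, row] in pixels, amid what is visible of it).
The state is a dict: "clock": time; "qpos": joint angles; "qd": joint speeds; "joint_efforts": joint torques, N m; "position": TCP position; "tool_rot": TCP orientation; "force": force on the tool from outside, world axes, zero at the start; "moment": the same for the moment, N m; "grip_width": finger opening in m.
Only numpy, scipy, OpenCV 4.12 (cv2) and the standard library are available. Lean on these libraries where they do the work, as an engineer would, in place of code of your own. Each camera call takes 0.05 s, during which the arm holds its last target.

## Working session

There is one attempt and no reset: what is moved stays moved. The work goes in short steps, Python scripts to look and compute and a tool call to move; the robot and the scene stay as the last step left them, time stands still between calls to the robot, and variables do not carry over. Pictures are saved under pics/ and viewed, and the job is handed in when it is done.

Besides the shell and the picture viewer there is one more tool, called after "Request:" by a JSON object that holds its "fn" and its "kwargs", one argument or row to a line. drive_tool: Moves the arm, as the interface text tells. Its arguments: {"type":"object","properties":{"series":{"type":"array","items":{"type":"array","items":{"type":"number"}}},"newtons":{"type":"number"}},"required":["series"]}

```bash
mkdir -p pics; cat > h.py <<'E'
import numpy as np, cv2
from workcell import bot
def save(name,f,img=None):
    img=bot.grab_frame(name) if img is None else img
    cv2.imwrite('pics/'+f,cv2.cvtColor(img,cv2.COLOR_RGB2BGR)); return img
def ray(name,px,info=None):
    i=info or bot.camera_info(name); T=np.array(i['cam_to_world'])
    d=np.array([(px[0]-i['cx'])/i['fx'],(px[1]-i['cy'])/i['fy'],1.]); return T[:3,3],T[:3,:3]@d
def atz(name,px,z,info=None):
    o,d=ray(name,px,info); return o+d*(z-o[2])/d[2]
def proj(name,P,info=None):
    i=info or bot.camera_info(name); T=np.linalg.inv(np.array(i['cam_to_world'])); c=T[:3,:3]@np.array(P)+T[:3,3]
    return c[0]/c[2]*i['fx']+i['cx'],c[1]/c[2]*i['fy']+i['cy']
def tri(obs):
    A=np.zeros((3,3));b=np.zeros(3)
    for n,px in obs:
        o,d=ray(n,px);d=d/np.linalg.norm(d);M=np.eye(3)-np.outer(d,d);A+=M;b+=M@o
    return np.linalg.solve(A,b)
E
python3 - <<'E'
from h import *
np.set_printoptions(precision=4,suppress=True)
for n in ('scene','top','wrist'):
    save(n,n+'0.png'); i=bot.camera_info(n); print(n,i['fx'],np.array(i['cam_to_world']).round(3).tolist())
    if n!='wrist':
        for t in ('clip_grip','rest','rail','pole'):
            for m in bot.masks_of(n,t): print(n,t,round(m['conf'],2),np.round(m['point']),m['mask'].sum())
print(bot.observe())
E
```

```text
scene 426.5430116775355 [[-0.478, 0.703, -0.527, 1.304], [0.879, 0.376, -0.294, 0.383], [-0.008, -0.604, -0.797, 1.118], [0.0, 0.0, 0.0, 1.0]]
scene clip_grip 0.15 [347. 233.] 3773
scene rest 0.82 [249. 187.] 435
scene rest 0.78 [231. 216.] 630
scene rest 0.76 [216. 175.] 537
scene rest 0.65 [280. 194.] 542
scene rest 0.46 [242. 169.] 145
scene rail 0.89 [346. 236.] 3598
scene pole 0.9 [352. 221.] 1122
top 496.33308566420436 [[0.011, -0.997, 0.078, 0.538], [-1.0, -0.01, 0.012, -0.001], [-0.012, -0.078, -0.997, 1.473], [0.0, 0.0, 0.0, 1.0]]
top clip_grip 0.36 [212. 247.] 4392
top rest 0.89 [329. 207.] 540
top rest 0.84 [339. 258.] 546
top rest 0.76 [296. 260.] 566
top rest 0.62 [377. 250.] 630
top rail 0.87 [211. 249.] 4296
top pole 0.81 [212. 247.] 1275
wrist 323.43587674346315 [[0.39, 0.881, 0.269, 0.174], [0.921, -0.373, -0.114, 0.604], [0.0, 0.292, -0.956, 0.374], [0.0, 0.0, 0.0, 1.0]]
{'clock': 0.55, 'qpos': array([-1.2412,  0.5214, -0.0363,  1.5995,  0.0212,  1.0211, -0.1128]), 'qd': array([ 0.001 ,  0.0014,  0.0008, -0.0006, -0.0006,  0.0009, -0.    ]), 'joint_efforts': array([ -0.0014, -92.6392,   1.9773, -37.0115,   0.018 ,   0.0022,
        -0.    ]), 'position': array([0.2433, 0.5757, 0.2313]), 'tool_rot': array([-3.1415,  0.    ,  2.7418]), 'force': array([-0.8796,  0.0009, -0.5116]), 'moment': array([-0.0047,  0.0084,  0.0318]), 'grip_width': 0.08547372715246611}
```

```bash
python3 - <<'E'
import cv2,numpy as np
a=cv2.imread('pics/scene0.png');b=cv2.imread('pics/top0.png')
cv2.imwrite('pics/s1.png',cv2.resize(a[110:320,170:450],None,fx=2.8,fy=2.8,interpolation=3))
cv2.imwrite('pics/t1.png',cv2.resize(b[150:340,150:420],None,fx=2.9,fy=2.9,interpolation=3))
E
```

```text
(no output)
```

View pics/s1.png

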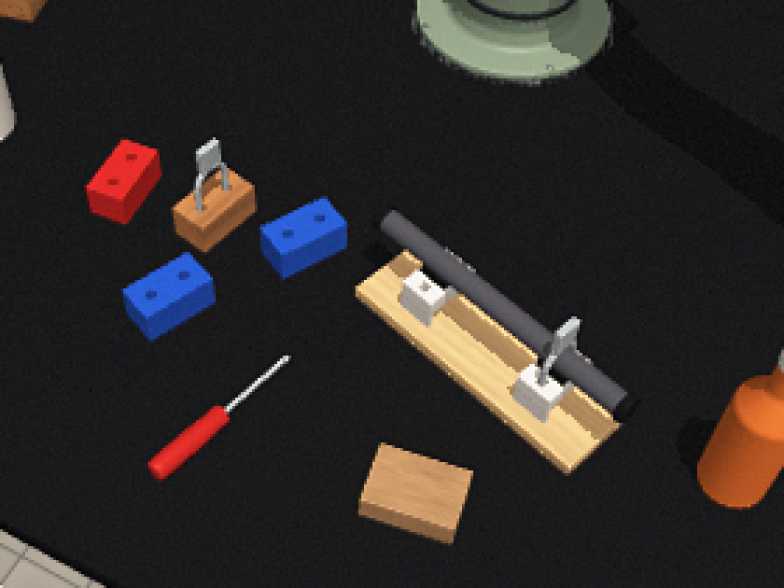

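View pics/t1.png

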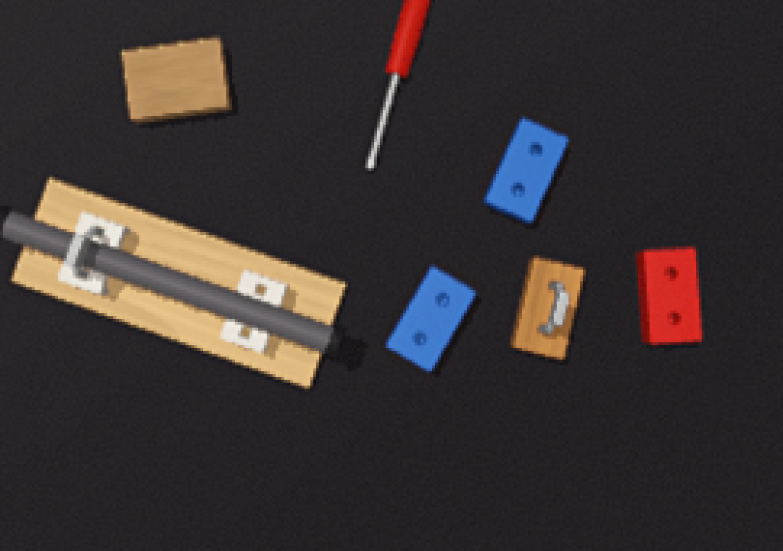

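View pics/wrist0.png

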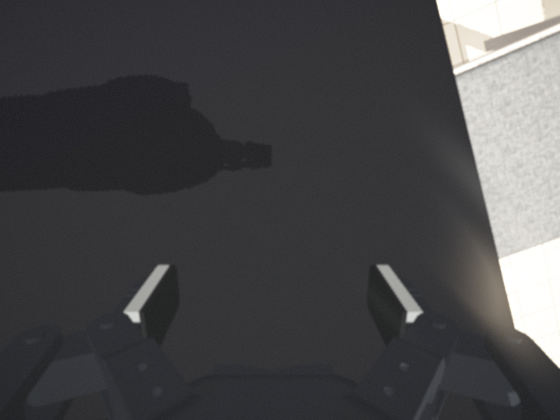

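View pics/scene0.png

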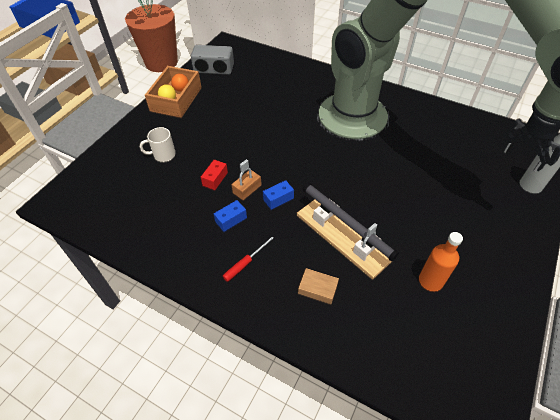

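View pics/top0.png

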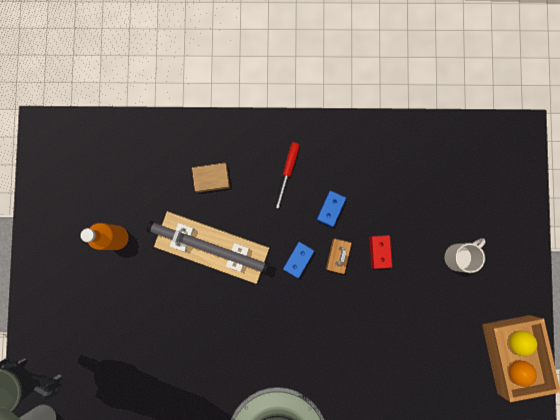

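```bash
python3 - <<'E'
from h import *
np.set_printoptions(precision=4,suppress=True)
c=lambda p:(np.array(p)+.5)/2.9+150-.5
for nm,z,ps in (('rest',.045,[(532,257),(584,267),(566,359),(511,348)]),('rail',.018,[(50,178),(346,283),(310,388),(12,283)]),('holes',.062,[(261,290),(244,330)])):
    P=np.array([atz('top',c(p),z) for p in ps]); print(nm,P[:,:2].tolist(),P.mean(0))
for n,z in (('bottle_mid',.2),('mug_mid',.05),('carton_mid',.035),('screwdriver_grip',.015)):
    for m in bot.masks_of('top',n)[:1]: print(n,m['conf'],m['point'],atz('top',m['point'],z))
# clip tab in both views
print(tri([('top',c((560,302))),('scene',(np.array((208,155))+.5)/2.8+[170,110]-.5)]))
print(tri([('top',c((88,250))),('scene',(np.array((567,337))+.5)/2.8+[170,110]-.5)]))
E
```

```text
rest [[0.5760519316672559, -0.15508722399955174], [0.5667402132416848, -0.2064426049446137], [0.47616629042776537, -0.18868603148974172], [0.48629133338033126, -0.13460679087511793]] [ 0.5263 -0.1712  0.045 ]
rail [[0.6516265098249977, 0.33144429673816983], [0.5485301660770391, 0.02924049982538069], [0.4430812595104647, 0.06408939898727967], [0.5447466288470535, 0.36696930783970366]] [0.547  0.1979 0.018 ]
holes [[0.5404363844908145, 0.11139706000019671], [0.5013176600627104, 0.12735807083965128]] [0.5209 0.1194 0.062 ]
bottle_mid 0.95 [105.0, 238.2] [0.5657 0.4475 0.2   ]
mug_mid 0.86 [469.8, 256.0] [ 0.5299 -0.5426  0.05  ]
carton_mid 0.65 [211.3, 178.5] [0.7472 0.2001 0.035 ]
screwdriver_grip 0.7 [288.3, 163.0] [ 0.7987 -0.025   0.015 ]
[ 0.5319 -0.1725  0.1201]
[0.5745 0.2757 0.1151]
```

Request:
{"fn": "drive_tool", "kwargs": {
  "series": [
    [100,0,0,0.05,0],
    [100,0,0,0.04,0],
    [100,0.02,-0.045,0.01,0.02],
    [100,0.02,-0.045,0,0.02],
    [100,0.02,-0.045,0,0.02],
    [100,0.02,-0.045,0,0.02],
    [100,0.02,-0.045,0,0.02],
    [100,0.02,-0.045,0,0.02],
    [100,0.02,-0.045,0,0.02],
    [100,0.02,-0.045,0,0.02],
    [100,0.02,-0.045,0,0.02],
    [100,0.02,-0.045,0,0.02]
  ]
}}

```text
clock: 1.95
position: [0.44, 0.1199, 0.3352]
tool_rot: [3.137, 0.002, 2.959]
force: [1.3, 1.3, -0.1]
grip_width: 0.0857
```

Request:
{"fn": "drive_tool", "kwargs": {
  "series": [
    [100,0.01,-0.045,0,0],
    [100,0.01,-0.045,0,0],
    [100,0.01,-0.045,0,0],
    [100,0.01,-0.045,0,0],
    [100,0,0,0,0]
  ]
}}

```text
clock: 2.45
position: [0.4813, -0.0739, 0.3366]
tool_rot: [3.138, 0.006, 2.953]
force: [-1.3, 1.0, -0.1]
grip_width: 0.0857
```

Request:
{"fn": "drive_tool", "kwargs": {
  "series": [
    [100,0.02,-0.045,-0.03,0],
    [100,0.02,-0.045,-0.03,0],
    [100,0.005,-0.01,-0.02,-0.02],
    [100,0,0,0,0]
  ]
}}

```text
clock: 2.85
position: [0.5218, -0.163, 0.2638]
tool_rot: [3.137, 0.009, 2.933]
force: [-1.1, 1.1, 0.8]
grip_width: 0.0849
```

```bash
python3 - <<'E'
from h import *
np.set_printoptions(precision=4,suppress=True)
o=bot.observe(); i=bot.camera_info('wrist'); img=save('wrist','w1.png')
print(o['position'],o['tool_rot'],np.array(i['cam_to_world']).round(3).tolist())
for t in ('clip_grip','rest'):
    for m in bot.masks_of('wrist',t): print(t,round(m['conf'],2),np.round(m['point']),m['mask'].sum())
for P in ((.5319,-.1725,.118),(.5263,-.1712,.045)): print(proj('wrist',P,i))
E
```

```text
[ 0.5218 -0.163   0.2638] [3.1366 0.0089 2.9329] [[0.208, 0.933, 0.295, 0.446], [0.978, -0.199, -0.058, -0.149], [0.005, 0.301, -0.954, 0.406], [0.0, 0.0, 0.0, 1.0]]
clip_grip 0.38 [512. 117.] 3161
rest 0.93 [361. 145.] 4386
rest 0.92 [306. 272.] 3380
rest 0.75 [172. 206.] 4171
rest 0.62 [269. 173.] 2914
(np.float64(265.35595576061075), np.float64(205.76475224696668))
(np.float64(266.46249154829513), np.float64(182.17382329900335))
```

View pics/w1.png

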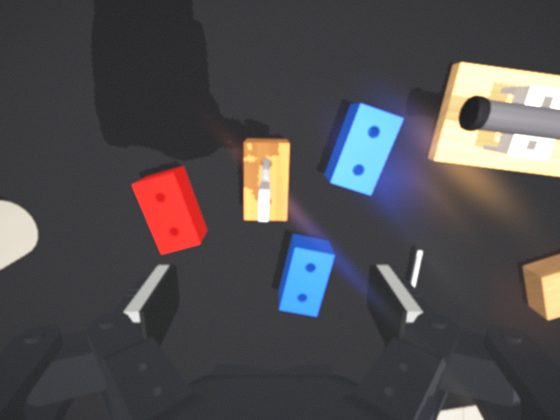

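```bash
python3 - <<'E'
import cv2
a=cv2.imread('pics/w1.png')
cv2.imwrite('pics/w1c.png',cv2.resize(a[125:235,215:320],None,fx=5,fy=5,interpolation=3))
E
```

```text
(no output)
```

View pics/w1c.png

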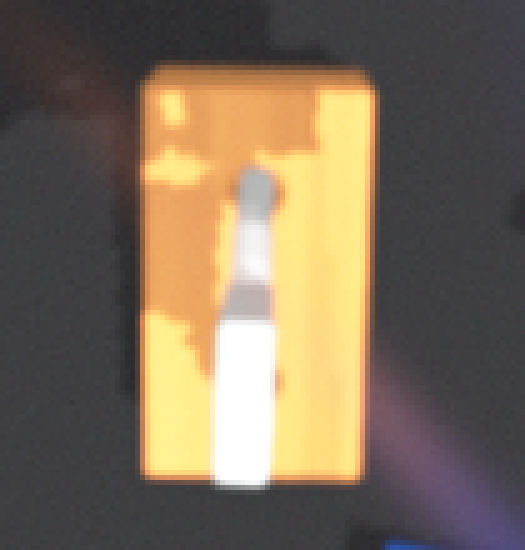

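```bash
python3 - <<'E'
from h import *
np.set_printoptions(precision=4,suppress=True)
f=lambda p:((p[0]+.5)/5+215-.5,(p[1]+.5)/5+125-.5)
for p,z in (((242,485),.132),((247,322),.098),((258,192),.045)): print(p,atz('wrist',f(p),z))
# predict tab outline
c=np.array([.5263,-.1712]);u=np.array([np.cos(-.21),np.sin(-.21)])
for s,z in ((-15,.098),(-15,.132),(15,.132),(-22,.045),(22,.045)):
    q=proj('wrist',[*(c+u*s/1000),z]); print(s,z,(q[0]-215+.5)*5,(q[1]-125+.5)*5)
print(proj('wrist',bot.observe()['position']))
E
```

```text
(242, 485) [ 0.5444 -0.1751  0.132 ]
(247, 322) [ 0.5231 -0.1702  0.098 ]
(258, 192) [ 0.5071 -0.1652  0.045 ]
-15 0.098 245.51092505372196 264.72275385902276
-15 0.132 241.5903311966477 306.1221876966641
15 0.132 242.4221658240603 467.10890438665075
-22 0.045 250.13761702035765 184.02375540761938
22 0.045 250.7808749017113 371.42903469032944
(np.float64(275.0632513871072), np.float64(269.94453999494056))
```

Request:
{"fn": "drive_tool", "kwargs": {
  "series": [
    [100,0.008,-0.009,-0.03,0],
    [100,0,0,-0.04,0],
    [100,0,0,-0.02,0],
    [100,0,0,0,0]
  ]
}}

```text
clock: 3.4
position: [0.5339, -0.1655, 0.1809]
tool_rot: [3.132, 0.023, 2.944]
force: [-0.5, 0.3, -0.4]
grip_width: 0.086
```

```bash
python3 - <<'E'
from h import *
np.set_printoptions(precision=4,suppress=True)
o=bot.observe(); img=save('wrist','w2.png')
print(o['position'],o['tool_rot'],o['force'])
for P in ((.515,-.1688,.132),(.5447,-.1752,.132)): print(proj('wrist',P))
E
```

```text
[ 0.5339 -0.1655  0.1809] [3.132  0.0232 2.9444] [-0.4688  0.2838 -0.3569]
(np.float64(262.4651184060964), np.float64(203.3984461064958))
(np.float64(262.2360557210186), np.float64(248.00282561638215))
```

View pics/w2.png

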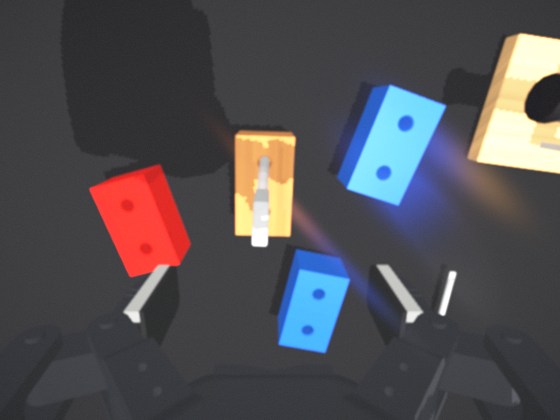

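Request:
{"fn": "drive_tool", "kwargs": {
  "series": [
    [100,-0.003,-0.005,0,-0.01],
    [100,0,0,-0.015,0],
    [100,0,0,-0.015,0],
    [100,0,0,0,0]
  ]
}}

```text
clock: 3.85
position: [0.5341, -0.1706, 0.1591]
tool_rot: [3.131, 0.035, 2.935]
force: [-0.2, 0.2, 0.5]
grip_width: 0.0853
```

```bash
python3 - <<'E'
from h import *
np.set_printoptions(precision=4,suppress=True)
o=bot.observe()
print(o['position'],o['tool_rot'],o['force'],o['qd'])
E
```

```text
[ 0.5341 -0.1706  0.1591] [3.1306 0.0346 2.935 ] [-0.2485  0.2236  0.4669] [-0.0094 -0.0484  0.0157 -0.0285  0.0129  0.0358 -0.0109]
```

Request:
{"fn": "drive_tool", "kwargs": {
  "series": [
    [100,0,0,0,0],
    [100,0,0,0,0],
    [100,0,0,0,0]
  ]
}}

```text
clock: 4.15
position: [0.5354, -0.1711, 0.1629]
tool_rot: [3.13, 0.039, 2.935]
force: [-0.4, 0.1, -0.7]
grip_width: 0.0853
```

```bash
cat > st.py <<'E'
from h import *
np.set_printoptions(precision=4,suppress=True)
o=bot.observe()
print(o['clock'],o['position'],o['tool_rot'],o['force'],o['qd'],o['moment'])
E
python3 st.py
```

```text
4.15 [ 0.5354 -0.1711  0.1629] [3.1302 0.039  2.9345] [-0.3681  0.1423 -0.6914] [-0.003  -0.0145  0.0053 -0.0054  0.0038  0.0103 -0.0046] [ 0.033   0.0551 -0.0784]
```

Request:
{"fn": "drive_tool", "kwargs": {
  "series": [
    [100,0,0,0,0],
    [100,0,0,0,0],
    [100,0,0,0,0]
  ]
}}

```text
clock: 4.45
position: [0.5359, -0.1711, 0.1641]
tool_rot: [3.13, 0.04, 2.935]
force: [-0.7, -0.5, -0.9]
grip_width: 0.0854
```

```bash
python3 st.py; python3 -c "
from h import *
bot.grab_frame('top')"; python3 st.py
```

```text
4.45 [ 0.5359 -0.1711  0.1641] [3.1301 0.0405 2.9347] [-0.6997 -0.4717 -0.9318] [-0.0013 -0.0023  0.0021 -0.0008 -0.0015  0.0033 -0.0008] [-0.0362  0.0426  0.0377]
4.5 [ 0.5359 -0.1712  0.1641] [3.1301 0.0405 2.9346] [-0.4186  0.0401 -0.5006] [ 0.0009  0.0024  0.      0.0023 -0.0018 -0.0011  0.001 ] [-0.0453  0.063   0.022 ]
```

Request:
{"fn": "drive_tool", "kwargs": {
  "series": [
    [100,0,0,0.03,0],
    [100,0,0,0,0],
    [100,0,0,0,0],
    [100,0,0,0,0]
  ]
}}

```text
clock: 4.9
position: [0.5356, -0.1711, 0.1943]
tool_rot: [3.13, 0.039, 2.935]
force: [-0.2, -0.5, 0.1]
grip_width: 0.0851
```

```bash
python3 st.py
```

```text
4.9 [ 0.5356 -0.1711  0.1943] [3.1302 0.0393 2.9346] [-0.2401 -0.4582  0.1097] [-0.0001  0.0049 -0.0044  0.0072 -0.0016 -0.0018  0.0012] [ 0.0283  0.0658 -0.0152]
```

Request:
{"fn": "drive_tool", "kwargs": {
  "series": [
    [100,0,0,-0.005,0],
    [100,0,0,-0.005,0],
    [100,0,0,-0.005,0],
    [100,0,0,-0.005,0],
    [100,0,0,-0.005,0],
    [100,0,0,-0.005,0],
    [100,0,0,0,0],
    [100,0,0,0,0]
  ]
}}

```text
clock: 5.7
position: [0.5345, -0.1709, 0.1593]
tool_rot: [3.131, 0.036, 2.934]
force: [-0.1, -0.7, -0.0]
grip_width: 0.0856
```

```bash
python3 st.py
```

```text
5.7 [ 0.5345 -0.1709  0.1593] [3.1305 0.0358 2.9345] [-0.1493 -0.6922 -0.0378] [ 0.0012  0.0064 -0.0013  0.0033 -0.0017 -0.0038  0.0001] [0.0486 0.0657 0.0495]
```

Request:
{"fn": "drive_tool", "kwargs": {
  "series": [
    [100,-0.0035,-0.0015,0,-0.005],
    [100,0,0,-0.006,0],
    [100,0,0,-0.006,0],
    [100,0,0,-0.006,0],
    [100,0,0,-0.006,0],
    [100,0,0,-0.006,0],
    [100,0,0,-0.006,0],
    [100,0,0,-0.004,0],
    [100,0,0,0,0],
    [100,0,0,0,0]
  ]
}}

```text
clock: 6.7
position: [0.5306, -0.1726, 0.1156]
tool_rot: [3.131, 0.036, 2.929]
force: [0.2, -0.2, 0.1]
grip_width: 0.0849
```

```bash
python3 st.py; python3 - <<'E'
from h import *
save('wrist','w3.png')
for P in ((.515,-.1688,.132),(.5447,-.1752,.132)): print(proj('wrist',P))
E
```

```text
6.7 [ 0.5306 -0.1726  0.1156] [3.1305 0.0357 2.9291] [ 0.245  -0.1988  0.0526] [ 0.0012  0.0069 -0.0027  0.0028 -0.0013 -0.0038  0.0004] [-0.0558  0.0329  0.0036]
(np.float64(276.63396697520255), np.float64(256.00170026160515))
(np.float64(276.387899542722), np.float64(315.5431045899833))
```

View pics/w3.png

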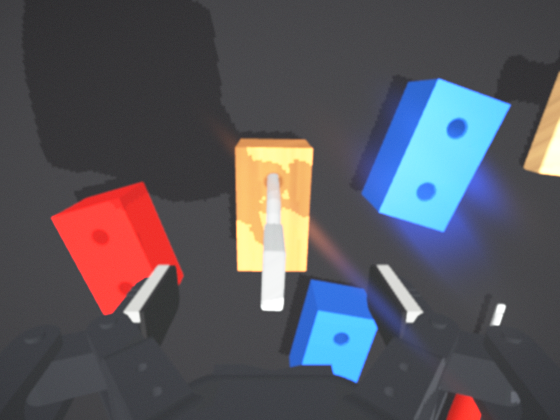

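Request:
{"fn": "drive_tool", "kwargs": {
  "series": [
    [100,-0.002,-0.0015,-0.005,0],
    [100,0,0,-0.005,0],
    [100,0,0,0,0]
  ]
}}

```text
clock: 7.05
position: [0.5287, -0.1742, 0.1054]
tool_rot: [3.13, 0.037, 2.929]
force: [0.1, 0.8, -0.9]
grip_width: 0.0855
```

Request:
{"fn": "drive_tool", "kwargs": {
  "series": [
    [0,0,0,0,0],
    [0,0,0,0,0],
    [0,0,0,0,0],
    [0,0,0,0,0],
    [0,0,0,0,0],
    [0,0,0,0,0],
    [0,0,0,0,0],
    [0,0,0,0,0]
  ],
  "newtons": 80
}}

```text
clock: 7.85
position: [0.5289, -0.1741, 0.1057]
tool_rot: [3.13, 0.037, 2.929]
force: [-0.3, 0.6, 0.6]
grip_width: 0.0085
```

```bash
python3 st.py; python3 - <<'E'
from h import *
save('wrist','w4.png')
E
```

```text
7.85 [ 0.5289 -0.1741  0.1057] [3.1302 0.0372 2.9293] [-0.3347  0.6447  0.5948] [-0.0006  0.0005 -0.0006 -0.0009 -0.0013  0.0008 -0.0001] [-0.0399  0.0494 -0.0263]
```

View pics/w4.png

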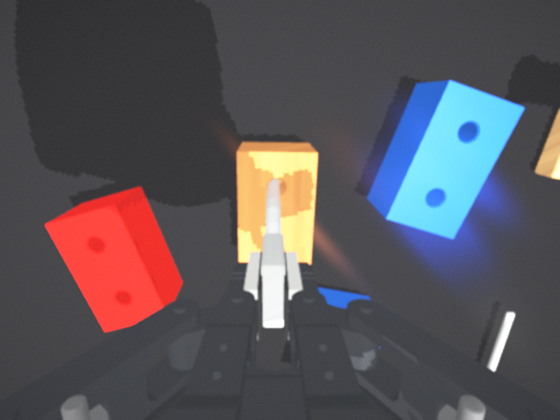

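Request:
{"fn": "drive_tool", "kwargs": {
  "series": [
    [0,0,0,0.006,0],
    [0,0,0,0.01,0],
    [0,0,0,0.01,0],
    [0,0,0,0.012,0],
    [0,0,0,0.012,0],
    [0,0,0,0.012,0],
    [0,0,0,0.012,0],
    [0,0,0,0.012,0],
    [0,0,0,0.012,0],
    [0,0,0,0.012,0],
    [0,0,0,0.008,0],
    [0,0,0,0.004,0]
  ]
}}

```text
clock: 9.1
position: [0.5286, -0.1742, 0.2397]
tool_rot: [3.13, 0.038, 2.929]
force: [0.2, 0.8, -2.2]
grip_width: 0.0085
```

```bash
python3 st.py; python3 - <<'E'
from h import *
save('wrist','w5.png')
E
```

```text
9.1 [ 0.5286 -0.1742  0.2397] [3.1302 0.0384 2.9289] [ 0.1904  0.7556 -2.2009] [-0.0194 -0.0472  0.0176 -0.0467  0.0289  0.0969 -0.0258] [-0.0158  0.0178 -0.0263]
```

View pics/w5.png

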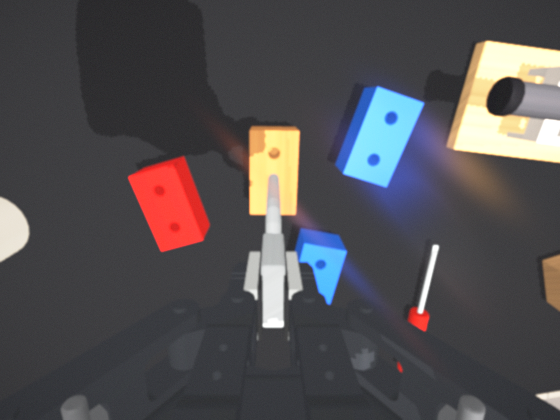

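Request:
{"fn": "drive_tool", "kwargs": {
  "series": [
    [0,0,0,0,0],
    [0,0,0.01,0,-0.01],
    [0,0,0.02,0,-0.01],
    [0,0,0.02,0,-0.01],
    [0,0,0.02,0,-0.01],
    [0,0,0.02,0,-0.02],
    [0,0,0.02,0,-0.02],
    [0,0,0.02,0,-0.02],
    [0,0,0.02,0,-0.02],
    [0,0,0.02,0,0],
    [0,0,0.01,0,0],
    [0,0,0,0,0]
  ]
}}

```text
clock: 10.35
position: [0.5242, 0.0194, 0.2344]
tool_rot: [3.132, 0.03, 2.801]
force: [-0.6, 0.1, -1.3]
grip_width: 0.0084
```

```bash
python3 st.py; python3 - <<'E'
from h import *
save('wrist','w6.png')
E
```

```text
10.35 [0.5242 0.0194 0.2344] [3.1325 0.0296 2.8009] [-0.5566  0.1047 -1.2795] [-0.0002  0.0022  0.0104  0.0078  0.0034 -0.0031  0.003 ] [-0.0855  0.0546 -0.0177]
```

View pics/w6.png

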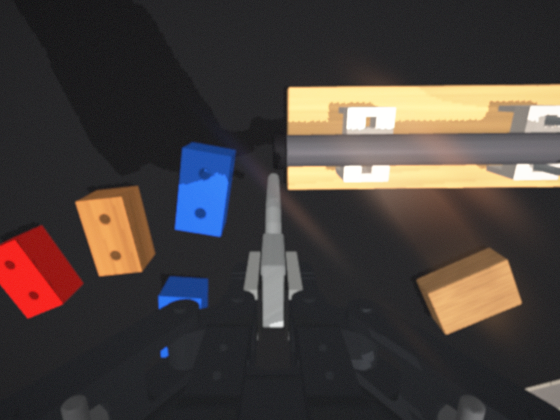

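```bash
python3 - <<'E'
import cv2
a=cv2.imread('pics/w6.png')
cv2.imwrite('pics/w6c.png',cv2.resize(a[80:200,275:425],None,fx=5,fy=5,interpolation=3))
E
```

```text
(no output)
```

View pics/w6c.png

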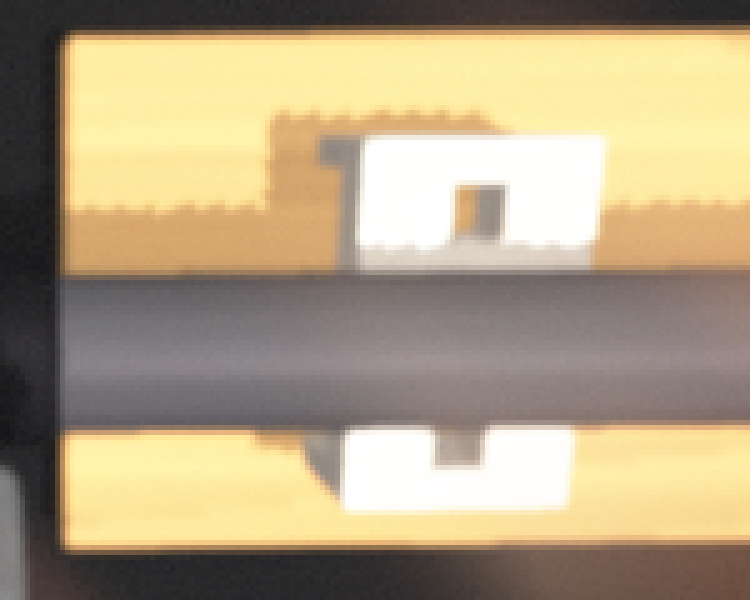

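```bash
python3 - <<'E'
from h import *
np.set_printoptions(precision=4,suppress=True)
f=lambda p:((p[0]+.5)/5+275-.5,(p[1]+.5)/5+80-.5)
P=np.array([atz('wrist',f(p),.062) for p in [(357,137),(606,137),(568,510),(342,510)]])
print(P,P.mean(0)); print('yaw long', [np.arctan2(*(b-a)[1::-1]) for a,b in ((P[0],P[3]),(P[1],P[2]))],'lens',np.linalg.norm(P[0]-P[1]),np.linalg.norm(P[3]-P[0]),np.linalg.norm(P[3]-P[2]),np.linalg.norm(P[1]-P[2]))
H=[atz('wrist',f(p),.062) for p in [(481,187),(460,466)]]
print(H,np.mean(H,0))
B=[atz('wrist',f(p),.018) for p in [(65,34),(65,549),(745,30),(745,543)]]
print(B, 'board yaw',[-np.arctan2(*(b-a)[:2]) for a,b in ((B[0],B[2]),(B[1],B[3]))])
e=.5*(np.array(B[0])+B[1]); print('end mid',e)
Q=[atz('wrist',f(p),.102) for p in [(62,352),(745,345)]]; print(Q)
E
```

```text
[[0.479  0.107  0.062 ]
 [0.4945 0.1506 0.062 ]
 [0.5618 0.1278 0.062 ]
 [0.5466 0.0853 0.062 ]] [0.5205 0.1177 0.062 ]
yaw long [np.float64(-0.31091441974888606), np.float64(-0.3261671250364842)] lens 0.046260943821190344 0.07097640807510244 0.045179807851253334 0.07104397761950214
[array([0.4955, 0.1265, 0.062 ]), array([0.5459, 0.1097, 0.062 ])] [0.5207 0.1181 0.062 ]
[array([0.4434, 0.0644, 0.018 ]), array([0.5479, 0.029 , 0.018 ]), array([0.4899, 0.1976, 0.018 ]), array([0.5991, 0.1763, 0.018 ])] board yaw [np.float64(-0.33568824148987586), np.float64(-0.3348617117548706)]
end mid [0.4956 0.0467 0.018 ]
[array([0.4918, 0.0428, 0.102 ]), array([0.5294, 0.1516, 0.102 ])]
```

Request:
{"fn": "drive_tool", "kwargs": {
  "series": [
    [0,0,0.006,0,0.005],
    [0,0,0.012,0,0.005],
    [0,0,0.012,0,0],
    [0,0,0.012,0,0],
    [0,0,0.012,0,0],
    [0,0,0.012,0,0],
    [0,0,0.012,0,0],
    [0,0,0.01,0,0],
    [0,0,0.006,0,0],
    [0,0,0.004,0,0],
    [0,0,0,0,0]
  ]
}}

```text
clock: 11.5
position: [0.5239, 0.1235, 0.2342]
tool_rot: [3.133, 0.03, 2.809]
force: [-0.9, -0.5, -1.5]
grip_width: 0.0089
```

```bash
python3 st.py; python3 - <<'E'
from h import *
save('wrist','w7.png')
E
```

```text
11.5 [0.5239 0.1235 0.2342] [3.1333 0.0297 2.8088] [-0.8568 -0.5272 -1.4791] [ 0.0023 -0.001   0.0067  0.0019  0.0035 -0.0007  0.0029] [0.0007 0.0369 0.0242]
```

View pics/w7.png

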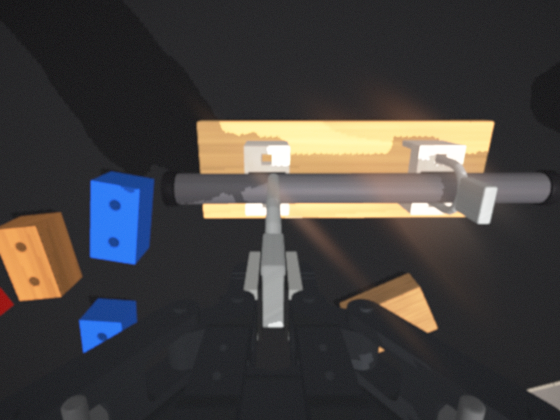

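Request:
{"fn": "drive_tool", "kwargs": {
  "series": [
    [0,-0.002,-0.0055,0,0],
    [0,0,0,-0.006,0],
    [0,0,0,-0.006,0],
    [0,0,0,-0.006,0],
    [0,0,0,-0.006,0],
    [0,0,0,-0.005,0],
    [0,0,0,0,0]
  ]
}}

```text
clock: 12.25
position: [0.5215, 0.115, 0.2022]
tool_rot: [3.134, 0.029, 2.806]
force: [0.1, 0.7, -1.1]
grip_width: 0.0087
```

```bash
python3 st.py; python3 - <<'E'
from h import *
a=save('wrist','w8.png'); save('wrist','w8c.png',cv2.resize(a[100:280,180:370],None,fx=4,fy=3.3,interpolation=3))
b=save('scene','s8.png'); save('scene','s8c.png',cv2.resize(b[170:290,280,None] if 0 else b[170:280,285:405],None,fx=6,fy=5.4,interpolation=3))
E
```

```text
12.25 [0.5215 0.115  0.2022] [3.1344 0.0293 2.8056] [ 0.0932  0.6804 -1.1342] [ 0.0011 -0.0011  0.0015 -0.0047  0.0014  0.0024 -0.0004] [-0.0268  0.0401 -0.0325]
```

View pics/w8c.png

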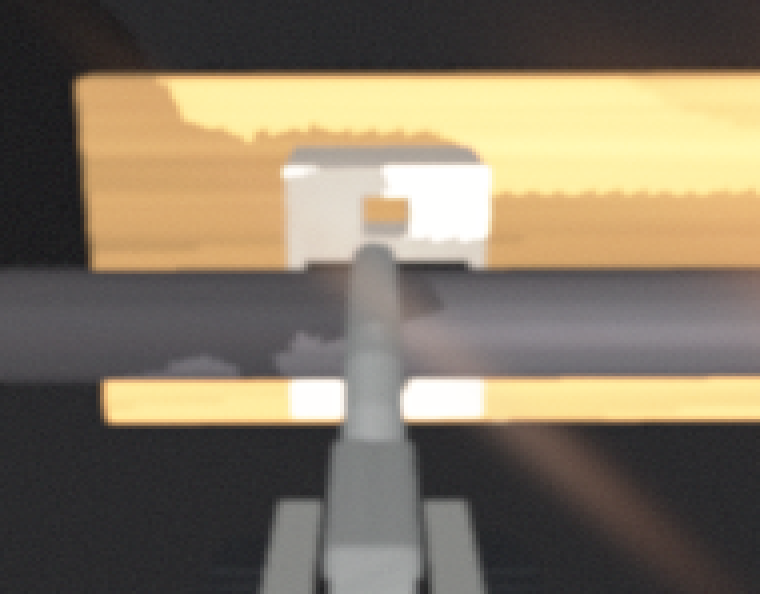

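View pics/s8c.png

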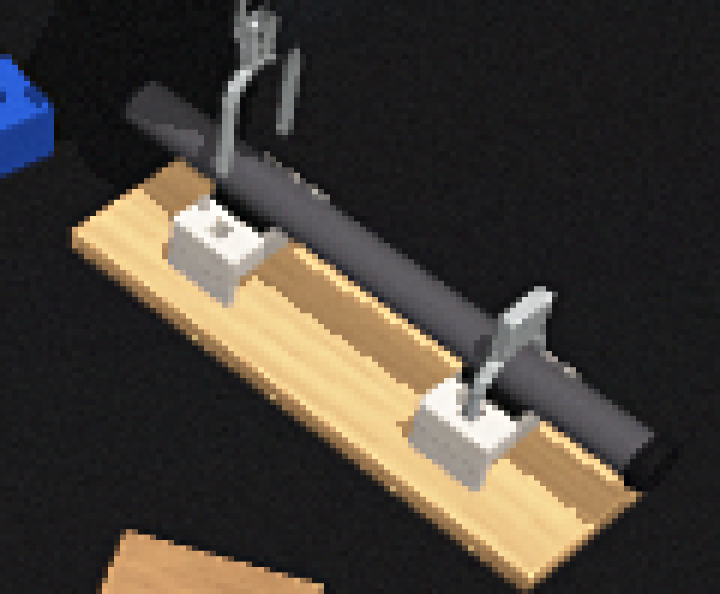

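```bash
cat > m.py <<'E'
from h import *
np.set_printoptions(precision=4,suppress=True)
o=bot.observe(); z=o['position'][2]-.0907
f=lambda p:((p[0]+.5)/4+180-.5,(p[1]+.5)/3.3+100-.5)
leg=atz('wrist',f((374,246)),z); hs=[atz('wrist',f(p),.062) for p in ((363,197),(408,197),(363,235),(408,235))]
u=np.array([np.cos(-.33),np.sin(-.33)]); v=np.array([-u[1],u[0]])
hole=np.mean(hs,0)
print('leg near edge',leg,'hole',hole,[ (h-hole)[:2]@u for h in hs],[(h-hole)[:2]@v for h in hs])
d=(hole-leg)[:2]; print('needed u,v',d@u,d@v)
print('plate', [atz('wrist',f(p),.062)[:2] for p in ((283,165),(492,165))])
E
python3 m.py
```

```text
leg near edge [0.496  0.1239 0.1121] hole [0.5    0.1257 0.062 ] [np.float64(-0.005151704846686355), np.float64(-0.005076917880529951), np.float64(0.005075048669948002), np.float64(0.005153574057268404)] [np.float64(-0.004903257891854235), np.float64(0.0049326714806530465), np.float64(-0.004989738227959578), np.float64(0.004960324639160816)]
needed u,v 0.003210184098662892 0.0029763425822191742
plate [array([0.4798, 0.1092]), array([0.4948, 0.1519])]
```

Request:
{"fn": "drive_tool", "kwargs": {
  "series": [
    [0,0,0.003,0,0.003],
    [0,0,0,0,0],
    [0,0,0,-0.006,0],
    [0,0,0,-0.006,0],
    [0,0,0,-0.006,0],
    [0,0,0,-0.004,0],
    [0,0,0,0,0],
    [0,0,0,0,0]
  ]
}}

```text
clock: 13.15
position: [0.522, 0.1186, 0.1791]
tool_rot: [3.133, 0.03, 2.809]
force: [-0.6, -0.3, -1.2]
grip_width: 0.0085
```

```bash
python3 st.py; python3 - <<'E'
from h import *
a=save('wrist','w9.png'); save('wrist','w9c.png',cv2.resize(a[100:280,180:370],None,fx=4,fy=3.3,interpolation=3))
E
```

```text
13.15 [0.522  0.1186 0.1791] [3.1334 0.0303 2.8092] [-0.5517 -0.2867 -1.2162] [ 0.0032  0.0052 -0.0006  0.0026 -0.0002 -0.0032  0.0025] [ 0.015  0.04  -0.005]
```

View pics/w9c.png

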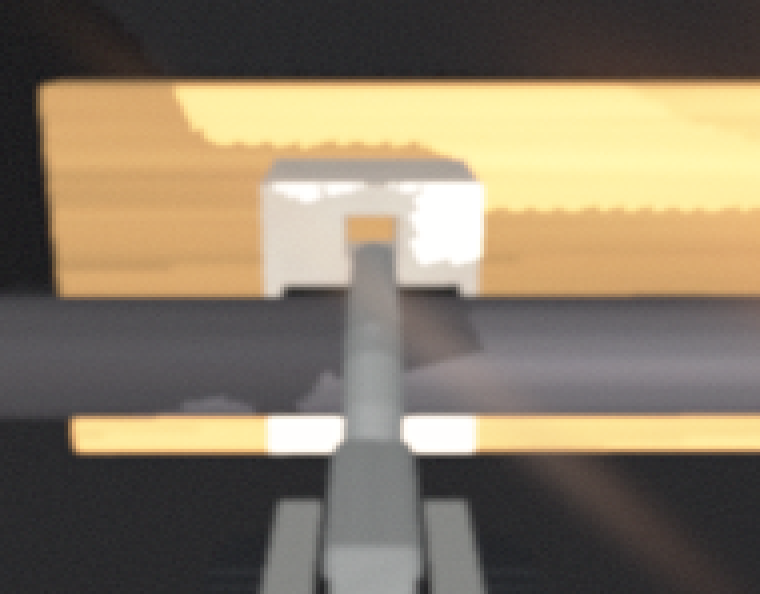

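```bash
python3 - <<'E'
from h import *
np.set_printoptions(precision=4,suppress=True)
o=bot.observe(); z=o['position'][2]-.0907
f=lambda p:((p[0]+.5)/4+180-.5,(p[1]+.5)/3.3+100-.5)
u=np.array([np.cos(-.33),np.sin(-.33)]); v=np.array([-u[1],u[0]])
leg=atz('wrist',f((373.5,243)),z)[:2]+.004*u
hole=.5*(atz('wrist',f((345,217)),.062)+atz('wrist',f((397,217)),.062))[:2]+.0053*u
pl=.5*(atz('wrist',f((263,183)),.062)+atz('wrist',f((482,183)),.062))[:2]+.035*u
print(leg,hole,'need',(hole-leg)@u,(hole-leg)@v,'plate c',pl,'via hole',hole+.022*u)
E
```

```text
[0.4992 0.1262] [0.4999 0.1257] need 0.0007293504690691365 -0.0002545555901694391 plate c [0.5202 0.1191] via hole [0.5207 0.1186]
```

Request:
{"fn": "drive_tool", "kwargs": {
  "series": [
    [0,0.0005,0,-0.004,0],
    [0,0,0,-0.005,0],
    [0,0,0,-0.005,0],
    [0,0,0,-0.004,0],
    [0,0,0,-0.002,0],
    [0,0,0,0,0]
  ]
}}

```text
clock: 13.8
position: [0.5226, 0.1186, 0.1575]
tool_rot: [3.133, 0.031, 2.809]
force: [-0.2, -0.6, -1.6]
grip_width: 0.0089
```

```bash
python3 st.py; python3 - <<'E'
from h import *
a=save('wrist','w10.png'); save('wrist','w10c.png',cv2.resize(a[100:280,180:370],None,fx=4,fy=3.3,interpolation=3))
E
```

```text
13.8 [0.5226 0.1186 0.1575] [3.1332 0.0306 2.8092] [-0.1853 -0.633  -1.5794] [ 0.0026  0.0012  0.002  -0.0023 -0.0003 -0.0005  0.0001] [-0.0163  0.0134 -0.006 ]
```

View pics/w10c.png

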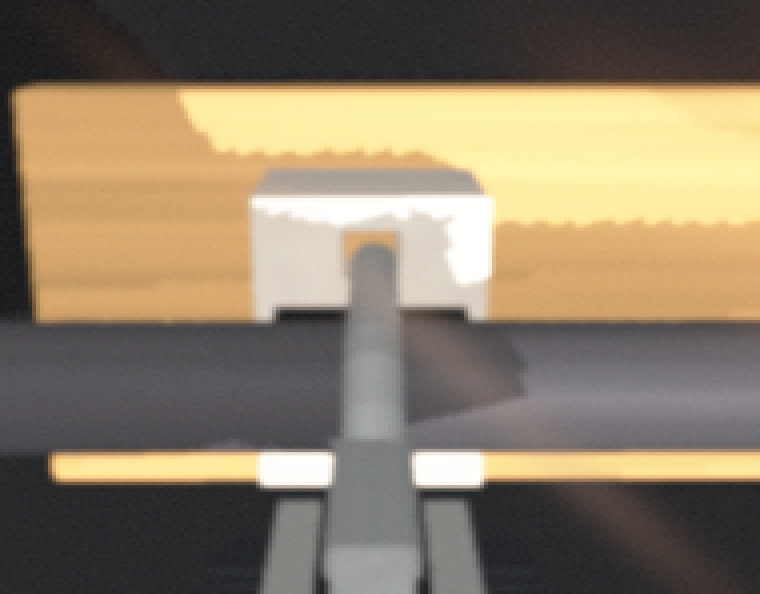

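```bash
python3 - <<'E'
from h import *
np.set_printoptions(precision=4,suppress=True)
o=bot.observe(); z=o['position'][2]-.0907
f=lambda p:((p[0]+.5)/4+180-.5,(p[1]+.5)/3.3+100-.5)
u=np.array([np.cos(-.33),np.sin(-.33)]); v=np.array([-u[1],u[0]])
leg=atz('wrist',f((373.,245)),z)[:2]+.004*u
hole=.5*(atz('wrist',f((344.5,231)),.062)+atz('wrist',f((398,231)),.062))[:2]+.0053*u
print(leg,hole,'need',(hole-leg)@u,(hole-leg)@v)
E
```

```text
[0.5003 0.126 ] [0.4995 0.126 ] need -0.0007972979228007543 -0.000272755788686014
```

Request:
{"fn": "drive_tool", "kwargs": {
  "series": [
    [0,0,0,-0.002,0],
    [0,0,0,-0.002,0],
    [0,0,0,0,0]
  ]
}}

```text
clock: 14.15
position: [0.5228, 0.1187, 0.1536]
tool_rot: [3.133, 0.031, 2.809]
force: [-0.3, -0.1, -1.5]
grip_width: 0.0086
```

Request:
{"fn": "drive_tool", "kwargs": {
  "series": [
    [0,-0.0004,-0.0002,-0.002,0],
    [0,0,0,-0.0015,0],
    [0,0,0,0,0]
  ]
}}

```text
clock: 14.45
position: [0.5224, 0.1185, 0.1499]
tool_rot: [3.133, 0.031, 2.809]
force: [-0.3, -0.4, -0.7]
grip_width: 0.009
```

Request:
{"fn": "drive_tool", "kwargs": {
  "series": [
    [0,0,0,-0.002,0],
    [0,0,0,-0.0015,0],
    [0,0,0,0,0]
  ]
}}

```text
clock: 14.75
position: [0.5225, 0.1185, 0.1461]
tool_rot: [3.132, 0.031, 2.809]
force: [-0.1, -0.3, -1.1]
grip_width: 0.0087
```

Request:
{"fn": "drive_tool", "kwargs": {
  "series": [
    [0,0,0,-0.002,0],
    [0,0,0,-0.002,0],
    [0,0,0,-0.002,0],
    [0,0,0,0,0]
  ]
}}

```text
clock: 15.15
position: [0.5224, 0.1185, 0.1395]
tool_rot: [3.133, 0.031, 2.809]
force: [-0.0, 0.3, -1.7]
grip_width: 0.0089
```

```bash
python3 st.py; python3 - <<'E'
from h import *
a=save('wrist','w11.png'); save('wrist','w11c.png',cv2.resize(a[100:280,180:370],None,fx=4,fy=3.3,interpolation=3))
E
```

```text
15.15 [0.5224 0.1185 0.1395] [3.1325 0.0313 2.8092] [-0.0048  0.3306 -1.7484] [ 0.0006 -0.0019  0.0006 -0.0003  0.0013 -0.0009 -0.0003] [ 0.0305  0.1006 -0.0228]
```

View pics/w11c.png

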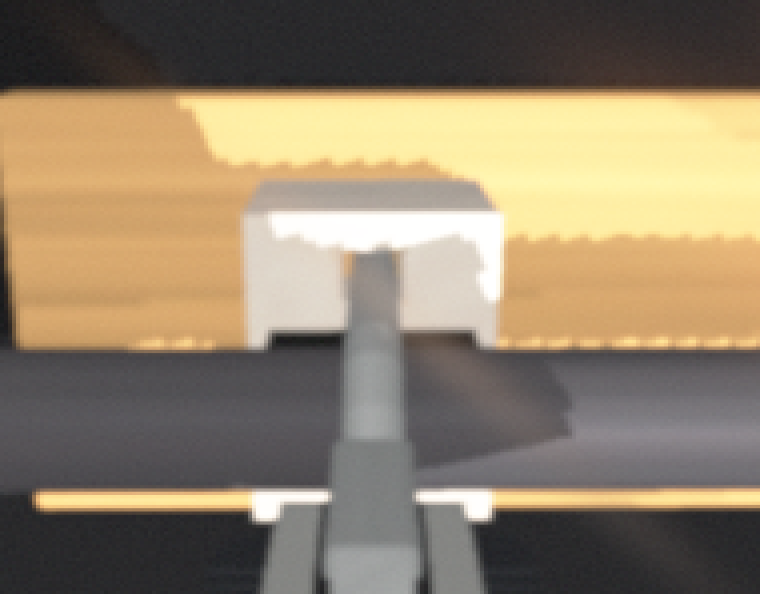

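Request:
{"fn": "drive_tool", "kwargs": {
  "series": [
    [0,0,0,-0.002,0],
    [0,0,0,-0.002,0],
    [0,0,0,-0.002,0],
    [0,0,0,0,0]
  ]
}}

```text
clock: 15.6
position: [0.5225, 0.1186, 0.1332]
tool_rot: [3.132, 0.032, 2.809]
force: [0.5, 0.2, -1.2]
grip_width: 0.0087
```

Request:
{"fn": "drive_tool", "kwargs": {
  "series": [
    [0,0,0,-0.002,0],
    [0,0,0,-0.002,0],
    [0,0,0,-0.002,0]
  ]
}}

```text
clock: 15.9
position: [0.5232, 0.1187, 0.1274]
tool_rot: [3.131, 0.033, 2.809]
force: [0.3, 0.2, 2.0]
grip_width: 0.0085
```

Request:
{"fn": "drive_tool", "kwargs": {
  "series": [
    [0,0,0,-0.002,0],
    [0,0,0,-0.002,0],
    [0,0,0,-0.002,0]
  ]
}}

```text
clock: 16.2
position: [0.5232, 0.119, 0.1209]
tool_rot: [3.131, 0.033, 2.809]
force: [0.2, 0.8, 1.5]
grip_width: 0.0087
```

Request:
{"fn": "drive_tool", "kwargs": {
  "series": [
    [0,0,0,-0.002,0],
    [0,0,0,-0.001,0]
  ]
}}

```text
clock: 16.4
position: [0.5232, 0.119, 0.1175]
tool_rot: [3.131, 0.033, 2.809]
force: [0.1, 0.8, 2.3]
grip_width: 0.0087
```

Request:
{"fn": "drive_tool", "kwargs": {
  "series": [
    [0,0,0,-0.001,0],
    [0,0,0,-0.001,0]
  ]
}}

```text
clock: 16.6
position: [0.5232, 0.119, 0.1153]
tool_rot: [3.131, 0.033, 2.809]
force: [-0.1, 1.1, 1.7]
grip_width: 0.0086
```

Request:
{"fn": "drive_tool", "kwargs": {
  "series": [
    [0,0,0,-0.001,0]
  ]
}}

```text
clock: 16.7
position: [0.5233, 0.119, 0.1144]
tool_rot: [3.131, 0.033, 2.809]
force: [-1.1, -0.4, 8.8]
grip_width: 0.0084
```

Request:
{"fn": "drive_tool", "kwargs": {
  "series": [
    [0,0,0,-0.001,0]
  ]
}}

```text
clock: 16.8
position: [0.5234, 0.119, 0.1136]
tool_rot: [3.131, 0.033, 2.809]
force: [-3.2, 0.0, 14.1]
grip_width: 0.0087
```

Request:
{"fn": "drive_tool", "kwargs": {
  "series": [
    [0,0,0,-0.0003,0]
  ]
}}

```text
clock: 16.9
position: [0.5234, 0.119, 0.1135]
tool_rot: [3.131, 0.033, 2.809]
force: [-2.8, 0.2, 8.8]
grip_width: 0.0085
```

Request:
{"fn": "drive_tool", "kwargs": {
  "series": [
    [0,0,0,-0.0003,0]
  ]
}}

```text
clock: 17.0
position: [0.5234, 0.119, 0.1135]
tool_rot: [3.13, 0.033, 2.809]
force: [-2.5, 1.2, 9.7]
grip_width: 0.0088
```

Request:
{"fn": "drive_tool", "kwargs": {
  "series": [
    [0,0,0,-0.0006,0]
  ]
}}

```text
clock: 17.1
position: [0.5234, 0.119, 0.1133]
tool_rot: [3.13, 0.033, 2.809]
force: [-3.7, -0.4, 15.8]
grip_width: 0.0084
```

Request:
{"fn": "drive_tool", "kwargs": {
  "series": [
    [0,0,0,-0.0005,0]
  ]
}}

```text
clock: 17.2
position: [0.5234, 0.119, 0.1132]
tool_rot: [3.13, 0.033, 2.809]
force: [-4.1, -0.3, 15.6]
grip_width: 0.0085
```

Request:
{"fn": "drive_tool", "kwargs": {
  "series": [
    [0,0,0,-0.0005,0]
  ]
}}

```text
clock: 17.3
position: [0.5234, 0.119, 0.1132]
tool_rot: [3.129, 0.033, 2.809]
force: [-4.7, -0.6, 15.5]
grip_width: 0.0088
```

Request:
{"fn": "drive_tool", "kwargs": {
  "series": [
    [0,0,0,-0.0005,0]
  ]
}}

```text
clock: 17.4
position: [0.5234, 0.119, 0.1132]
tool_rot: [3.129, 0.033, 2.809]
force: [-4.5, -0.5, 15.9]
grip_width: 0.0087
```

Request:
{"fn": "drive_tool", "kwargs": {
  "series": [
    [0,0,0,0,0],
    [0,0,0,0,0]
  ]
}}

```text
clock: 17.6
position: [0.5233, 0.119, 0.1137]
tool_rot: [3.129, 0.033, 2.809]
force: [-1.4, 0.7, 5.9]
grip_width: 0.0081
```

Request:
{"fn": "drive_tool", "kwargs": {
  "series": [
    [30,0,0,0,0],
    [30,0,0,0,0],
    [30,0,0,0,0],
    [30,0,0,0,0],
    [30,0,0,0,0]
  ],
  "newtons": 20
}}

```text
clock: 18.1
position: [0.5231, 0.1186, 0.1134]
tool_rot: [3.129, 0.032, 2.808]
force: [-0.0, 0.9, 0.0]
grip_width: 0.0254
```

```bash
python3 st.py; python3 - <<'E'
from h import *
a=save('wrist','w12.png')
b=save('scene','s12.png'); save('scene','s12c.png',cv2.resize(b[170:280,285:405],None,fx=6,fy=5.4,interpolation=3))
E
```

```text
18.1 [0.5231 0.1186 0.1134] [3.1293 0.0324 2.8084] [-0.0011  0.8515  0.0098] [-0.0009  0.0007 -0.0011  0.0001  0.0001  0.0005 -0.0004] [-0.0003  0.0562  0.0115]
```

View pics/w12.png

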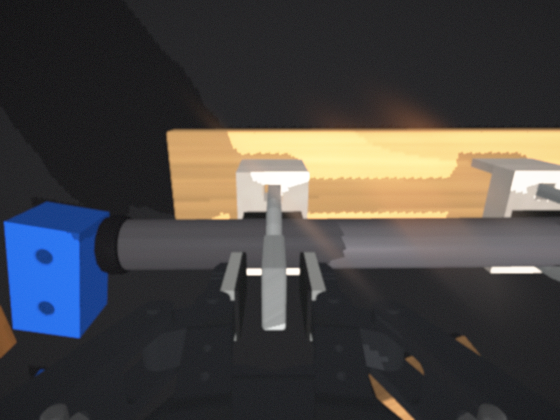

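View pics/s12c.png

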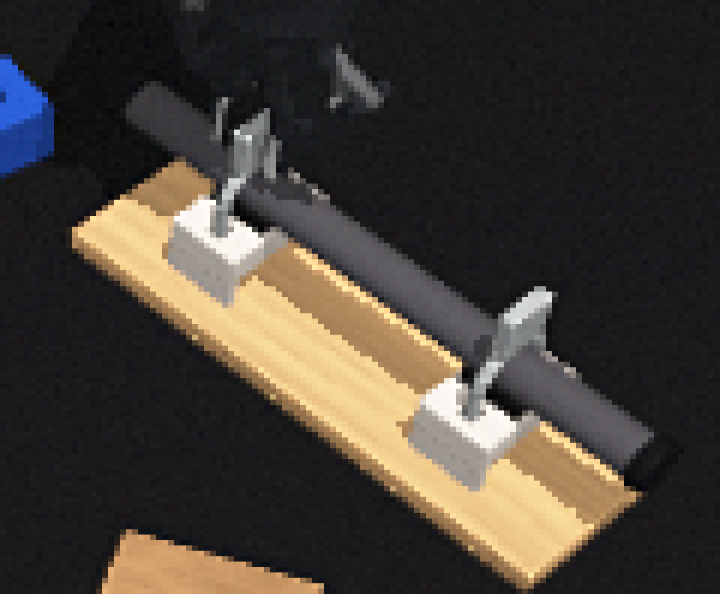

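Released with the fingers clear on both sides. I'll raise it straight up.

Request:
{"fn": "drive_tool", "kwargs": {
  "series": [
    [40,0,0,0.004,0],
    [40,0,0,0.008,0],
    [40,0,0,0.012,0],
    [40,0,0,0.012,0],
    [40,0,0,0.012,0],
    [40,0,0,0.012,0],
    [40,0,0,0.012,0],
    [40,0,0,0.02,0],
    [40,0,0,0.02,0],
    [40,0,0,0.01,0],
    [40,0,0,0,0],
    [40,0,0,0,0]
  ]
}}

```text
clock: 19.4
position: [0.5231, 0.1186, 0.2472]
tool_rot: [3.127, 0.035, 2.808]
force: [-0.5, -0.1, -1.2]
grip_width: 0.0342
```

```bash
python3 st.py; python3 - <<'E'
from h import *
np.set_printoptions(precision=4,suppress=True)
a=save('wrist','w13.png'); save('wrist','w13c.png',cv2.resize(a[80:290,140:420],None,fx=2.8,fy=2.8,interpolation=3))
b=save('scene','s13.png'); save('scene','s13c.png',cv2.resize(b[170:280,285:405],None,fx=6,fy=5.4,interpolation=3))
E
```

```text
19.4 [0.5231 0.1186 0.2472] [3.127  0.0347 2.8082] [-0.4986 -0.0563 -1.2018] [-0.0012 -0.005   0.0001 -0.0021  0.0021  0.0065 -0.0016] [-0.0044  0.0232 -0.0097]
```

View pics/w13c.png

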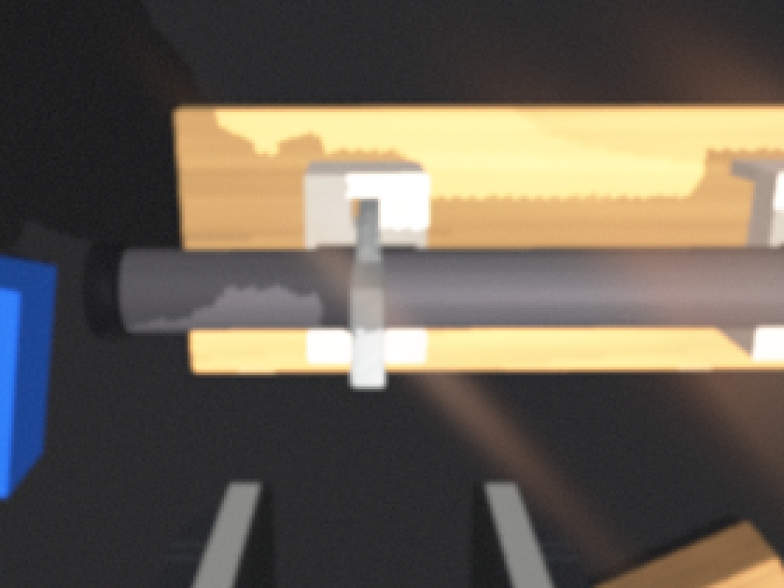

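View pics/s13c.png

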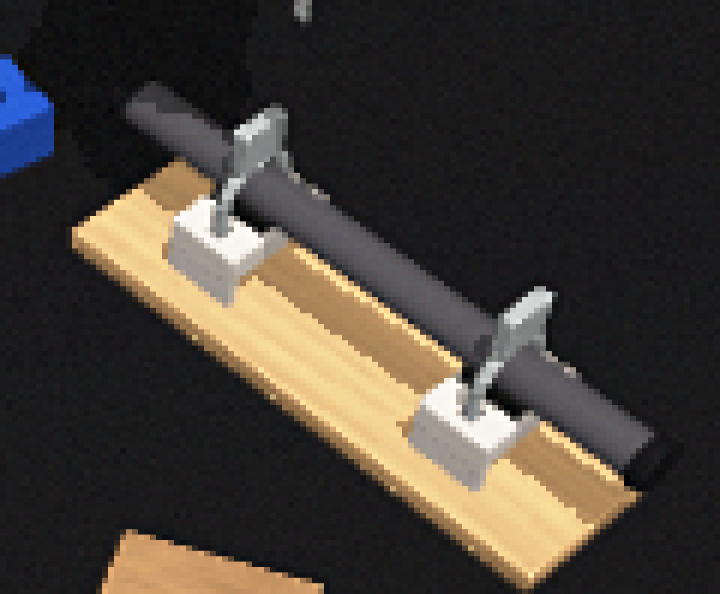

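```bash
python3 - <<'E'
from h import *
u=np.array([np.cos(-.33),np.sin(-.33)]);c=np.array([.5207,.1184])
for z in (.136,.141,.146):
  for s in (-.015,.015):
    q=proj('wrist',[*(c+u*s),z]); print(z,s,(q[0]-140)*2.8,(q[1]-80)*2.8)
    q=proj('scene',[*(c+u*s),z]); print('   scene',(q[0]-285)*6,(q[1]-170)*5.4)
for z in (.141,):
  d=np.array([.5195,.1175])+.170*np.array([.324,.946])
  for s in (-.015,.015): q=proj('scene',[*(d+u*s),z]); print('fitted scene',(q[0]-285)*6,(q[1]-170)*5.4)
E
```

```text
0.136 -0.015 367.37551549609003 281.5694823807902
   scene 282.0862708070581 107.19046328707478
0.136 0.015 367.8761762776677 380.3730565294001
   scene 240.54004767321976 135.66839315819408
0.141 -0.015 367.55243359624717 285.9301080012146
   scene 283.00970609309843 101.37133012659902
0.141 0.015 368.05554175334345 386.34871104395324
   scene 241.341243742306 129.88333895613445
0.146 -0.015 367.7360845836914 290.4566838594998
   scene 283.9389315655891 95.51570944340448
0.146 0.015 368.24147571065197 392.54319795517273
   scene 242.14751183067187 124.06166212501446
fitted scene 548.0681552175189 281.8300499379024
fitted scene 506.45594995977683 313.9919375494332
```

```bash
python3 -c "
from workcell import bot
print(bot.job_done())"
```

```text
the job is handed in; nothing more can be done
None
```

The U-bolt is fitted in the empty bracket and released, and I handed the job in at about 19.5 s on the robot clock. The hand-in reports no verdict.

- **Fitting:** I took the U-bolt out of the plain wooden rest by its tab. The wrist camera put the bracket at about (0.521, 0.118), and the legs went into the holes without touching the plate. The catches rubbed with roughly 3 to 4 N.
- **Pressing:** The tool pushed with about 15.5 to 16 N, steady for 0.3 to 0.4 s. I estimate about 13 to 14 N of that was on the pole; the rest was catch friction, partly offset by the U-bolt's weight. That is slightly above the 12 N asked and below the 20 N limit. The pole force was not measured directly.
- **Last checks:** After release I raised the tool straight up to 0.247 m, clear of everything. In the wrist picture the tab's top matched the seated height of 141 mm to within about 1 mm and looked square across the pole. In the scene picture the tab stands upright like the fitted one.
- **Disagreements:**
  - The two cameras differed by about 1.5 mm on the bracket's position along the pole.
  - My leg-to-hole readings across the pole varied by about ±0.8 mm, within the hole play.
  - The tool stayed about 2° off vertical because fast moves tilt it. The U-bolt had been gripped upright at that tilt, so it was hardly affected.
- **Bystanders:** My moves kept away from the bottle, mug, screwdriver and carton. I did not measure their positions again at the end.

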